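# Lid interlock check on a light-curing box

## Robot

A 6-joint arm with a two-finger parallel gripper is mounted at the origin on the work surface. World frame = base frame: x ahead of the robot, y to its left, z up, the work surface at z = 0. Lengths are in m, angles in rad, forces in N, time in s.
With the tool pointing down it reaches from about 0.225 to 0.725 m from the base axis. Payload 3.1 kg.
Tool frame: the origin (TCP) lies at the very end of the fingers, on their centre line; the grasp point (between the pads) lies 19 mm behind it (r.grasp_offset is the distance from the TCP to the grasp point, in m); z points along the fingers, y is the line along which they close (so a half turn about z gives the same grasp; the last joint's range is limited). The gripper opens to 85 mm and grips with 20 to 120 N. Pads are 22 mm wide; open, the fingers measure 114 mm over their backs; the gripper's body (76 mm by 85 mm) begins 54 mm behind the grasp point. The pads swing forward as they close: fully open they stand 13 mm farther back than shut.
Start: joints at [1.104, 0.048, 0.099, 1.622, 0, 1.443], TCP at [0.174, 0.495, 0.231] pointing down, gripper open.
Joint ranges: [-2.91, 2.91], [-0.99, 1.94], [-1.21, 1.42], [-2.12, 2.29], [-1.49, 1.47], [-3.14, 3.14]. Speed limits (rad/s): [2.79, 2.79, 3.14, 3.14, 3.14, 3.14].

## Interface

Orientations are given as [roll, pitch, yaw] about the fixed x, y, z axes, in that order (R = Rz(yaw) Ry(pitch) Rx(roll)).
In Python, from workcell import r, vision, order, search_frame gives the robot as it stands.
- The arm moves only by the shell command python3 -m creep 'ROWS'. ROWS is text: rows parted by semicolons, each of 5 numbers parted by spaces: the gripper's target within -1 to 1 (shut at 1, half-way at 0, fully open at -1), then the shift along the tool's x, y, z as a fraction of full scale, then the turn about the tool's z as a fraction of full scale. A call has 1 to 10 rows; each row shifts and turns the commanded pose from where the row before left it, along the tool's axes as they then stand; what a row does not reach is not made up. Full scale, the value 1, is 200 mm for a shift and 1.5 rad for a turn. A row lasts 1/10 s, in which the tool goes at most 50 mm and 8.59 degrees, less where a joint would pass 70% of its speed; a pose out of reach is approached as far as the arm can. A call with a number of a shift or a turn outside -1 to 1 is refused whole. A call with a gripper value outside its range is refused whole. The fingers move at their own pace and stop on an object; the grip force is fixed at half the most. Time passes only in rows, so rows that do not move let the fingers close. It gives the time, the measured TCP pose, the force, the opening and the grip force at its end, in the units of the state.
- r.sense(): the state, without advancing time (a new reading comes with each control period).
- vision.camera(name): name is "scene" or "side" or "wrist"; returns the picture (384x512x3 uint8, red, green, blue); there is no depth.
- vision.camera_params(name): a dict with "fx", "fy", "cx", "cy" (pixels), "k1" (the pictures are not rectified: a ray, as slopes to the right and down, at radius r is drawn at 1 + k1 r^2 times it, then the intrinsics apply), "view" (4x4, takes a point from world to camera coordinates). Camera axes: x right, y down, z forward; pixel columns grow to the right and rows downward; lengths in m; the calibration is good to about 2 mm. A picture is of the moment at which its call begins: read the wrist's pose just before it. camera_params takes no time and is no camera call; for the wrist camera it gives the pose at the moment of the call.
- order.finish_job(): hands the job in; it is judged then, once.
Trained networks look in the newest picture that a camera, given by its name, has taken for a name from the list of things; names that differ only in an ending like _2 or _b are one class to them, and where a whole thing is asked for, a point or a joint stands for the part that bears it (a point fixed in the world has none). Each returns a list of dicts, best first, with "confidence" (0 to 1); they miss things now and then, are a little off and sometimes report something else, mostly with a low value. They report only what shows in the picture. A call takes as long as a camera call.
- search_frame(camera, query): "point" ([x, y, z] in m, in the coordinates of the camera as it stood for that picture, good to about 4 mm: the middle of the surface that is visible of it).
The state is a dict: "time_s": time; "joint_pos": joint angles; "qvel": joint speeds; "joint_efforts": joint torques, N m; "eef_pos": TCP position; "tool_rot": TCP orientation; "ft_force": force on the tool from outside, world axes, zero at the start; "wrist_torque": the same for the moment, N m; "finger_gap": opening from 0.0 (shut) to 1.0 (fully open); "grasp_force": force on a finger pad.
Only numpy, scipy, OpenCV 4.12 (cv2) and the standard library are available. Lean on these libraries where they do the work, as an engineer would, in place of code of your own. Each camera call takes 0.05 s, during which the arm holds its last target. There are 200 camera calls.

## Task

Do the lid interlock check on the light-curing box: turn the rotary lamp switch on its deck from off to on, then lift the sprung lid until its pointer pins stand between the two engraved lines on the side plates, and hold it still there while I read the meter. Do not swing the lid open past the upper line, and leave the meter and the resin mounts where they are. The job finishes with you still holding the lid at the mark; do not let go.

Things in the scene. Friction and masses are not known exactly. Their poses are not given: they have to be found in the camera images.
- cure_box: White light-curing box fixed to the bench, 240 mm deep (x), 310 wide (y), 105 high; origin under its centre. Its front is -x (the side of the lid that lifts), z up. In this frame the lid covers y -147 to +47 mm, the flat control deck with the switch y +55 to +155 mm.
- lid_hinge (a point): Fixed point on the lid's hinge axis, midway along it, 114 mm above the bench; axes as the box: -x to the front, y along the hinge axis towards the deck, z up. The lid is 203 mm deep, 194 wide, 14 thick; shut, its top is 7 mm above the axis and its front edge 213 mm in front of it.
- mark (a point): Fixed point midway between the two engraved lines, 92 mm from the hinge axis, just outside the rim of the quadrant plate on the side away from the switch. The aluminium plates, 4 mm thick, one on each side of the lid, reach 88 mm forward of the hinge axis and 68 mm above it; their black lines run radially from the axis, at 0.40 and 0.56 rad above the shut lid.
- pin (a point): The pointer pin of the lid next to that mark: a steel pin 5.6 mm thick on the lid's side edge, 92 mm from the hinge axis. With the lid at 0.48 rad it stands at the point mark. A like pin is on the other side.
- lid (a joint): Opening angle of the lid, rad: 0 shut, growing as its front edge rises, stop at 1.3. The pins are between the lines from 0.40 to 0.56, midway at 0.48. Spring and weight pull it shut: about 7 to 8 N straight up at the bow starts it, 11 to 13 N holds it at the lines; let go, it falls shut.
- bow_handle (a point): Steel bow on top of the lid: a round bar 10 mm thick, 92 long between two posts, along y (parallel to the hinge), 29 mm clear under it. Point mid-bar on its axis: 155 mm above the bench when shut, 185 in front of and 41 above the hinge axis, 28 behind the lid's front edge; it moves on an arc about the hinge. Axes turn with the lid: z its normal.
- lamp_switch (a joint): Rotary lamp switch, rad: 0 is off, 1.047 (60 degrees) is on, each at a stop. It turns clockwise seen from above to go on and snaps over the middle to the nearer end; about 0.13 N m turns it.
- switch_grip (a point): Point on the switch's vertical axis at the height to grip its bar handle, 133 mm above the bench. The bar is 44 mm long, 12 wide, 28 high; its top 8 mm above this point, the 52 mm square switch plate 22 mm below it. Axes turn with the bar: x along it to its white-marked end, z up. When off, the marked end points to the rear of the box (+x of cure_box).
- uv_meter: Hand-held light meter lying on the bench in front of the box, 130 x 66 x 24 mm, origin under its centre. Leave it alone.
- mount0: Black resin specimen mount, a disc 32 mm across and 20 mm high on the bench in front of the box, origin under its centre. Leave it alone.
- mount1: A second such mount, same size, farther from the box's front. Leave it alone.

How it is judged:
By the outcome, as a careful person would: the job done as asked, in the order asked, and still so for the second after the job is handed in, while the arm keeps its last pose, push and grip.
It also fails if it takes over 51 s, if anything falls off the work surface, if the arm or the gripper's body presses on something with over 40 N, if the wrist force passes 120 N, or if a joint passes its speed limit or range.

## Working session

There is one attempt and no reset: what is moved stays moved. The work goes in short steps, Python scripts to look and compute and a shell command to move; the robot and the scene stay as the last step left them, time stands still between calls to the robot, and variables do not carry over. Pictures are saved under pics/ and viewed, at most 10 in all, crops included, and the job is handed in when it is done.

```bash
ls; mkdir -p pics
cat > h.py <<'E'
import numpy as np, cv2
from workcell import r, vision, order, search_frame
def find(cam,q):
    V=np.array(vision.camera_params(cam)["view"]); out=[]
    for d in search_frame(cam,q)[:3]:
        p=np.linalg.inv(V)@np.r_[d["point"],1]; out.append((round(d["confidence"],2),p[:3].round(4).tolist()))
    return out
def snap(cam,fn=None):
    im=vision.camera(cam)
    if fn: cv2.imwrite("pics/"+fn,cv2.cvtColor(np.asarray(im),cv2.COLOR_RGB2BGR))
    return im
def proj(cam,P):
    c=vision.camera_params(cam); p=np.array(c["view"])@np.r_[P,1]; s=p[:2]/p[2]; s=s*(1+c["k1"]*(s@s))
    return np.array([c["fx"]*s[0]+c["cx"],c["fy"]*s[1]+c["cy"]])
E
python3 - <<'E'
from h import *
a=snap("scene","a.png");
for q in ["cure_box","bow_handle","switch_grip","pin","uv_meter","mount0","lid"]: print(q,find("scene",q))
b=snap("side","b.png")
for q in ["cure_box","bow_handle","switch_grip","pin","uv_meter","lid"]: print(q,find("side",q))
s=r.sense(); print(s["time_s"],s["eef_pos"],s["tool_rot"],s["ft_force"])
E
```

```text
pics
cure_box [(0.87, [0.7063, -0.056, 0.1181])]
bow_handle [(0.84, [0.6582, -0.078, 0.1191])]
switch_grip [(0.62, [0.4949, -0.0793, 0.1266]), (0.56, [0.6589, -0.0793, 0.1181])]
pin [(0.64, [0.5146, -0.2851, 0.0167]), (0.17, [0.6609, -0.0795, 0.1209])]
uv_meter []
mount0 [(0.66, [0.5147, -0.2848, 0.0216]), (0.42, [0.5346, -0.2154, 0.0212])]
lid [(0.78, [0.6602, -0.0795, 0.1192])]
cure_box [(0.75, [0.5886, -0.0956, 0.111])]
bow_handle [(0.64, [0.5207, -0.2262, 0.0209]), (0.63, [0.6388, -0.0767, 0.1205])]
switch_grip [(0.52, [0.6388, -0.0776, 0.1226]), (0.5, [0.4866, -0.0838, 0.1355])]
pin [(0.81, [0.6379, -0.0797, 0.1192])]
uv_meter [(0.73, [0.6405, -0.0753, 0.1245]), (0.57, [0.6577, -0.287, 0.0277])]
lid [(0.57, [0.6423, -0.0755, 0.1193])]
0.75 [0.17451068 0.49516018 0.23134772] [3.14151437e+00 1.56794470e-05 2.80281867e+00] [-0.20754095  0.03649518  0.06756882]
```

View pics/a.png

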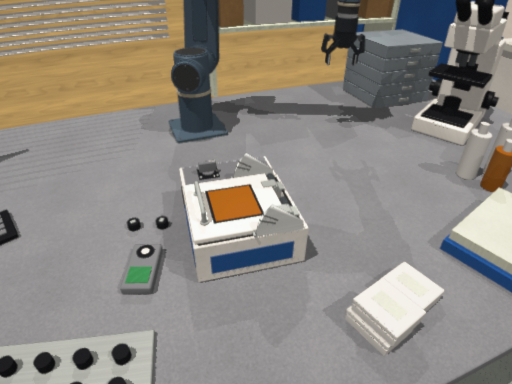

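View pics/b.png

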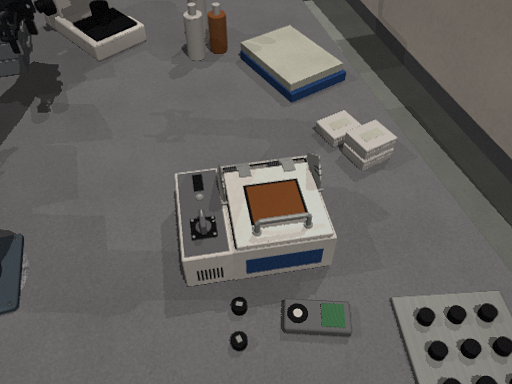

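The box's front faces world -y: switch plate at about (204,228) in the side picture and (208,170) in the scene one, bow at side (257,228)–(309,222), meter and mounts in front of the box. I'll take an enlarged crop to fit the box pose.

Run:
```python
import cv2,numpy as np
a=cv2.imread("pics/a.png")[150:280,175:310];b=cv2.imread("pics/b.png")[150:285,170:335]
b=cv2.resize(b,None,fx=4.8,fy=4.4,interpolation=cv2.INTER_CUBIC); 
cv2.imwrite("pics/c.png",b)
cv2.imwrite("pics/d.png",cv2.resize(a,None,fx=5,fy=4.5,interpolation=cv2.INTER_CUBIC))
```

```text
(no output)
```

View pics/c.png

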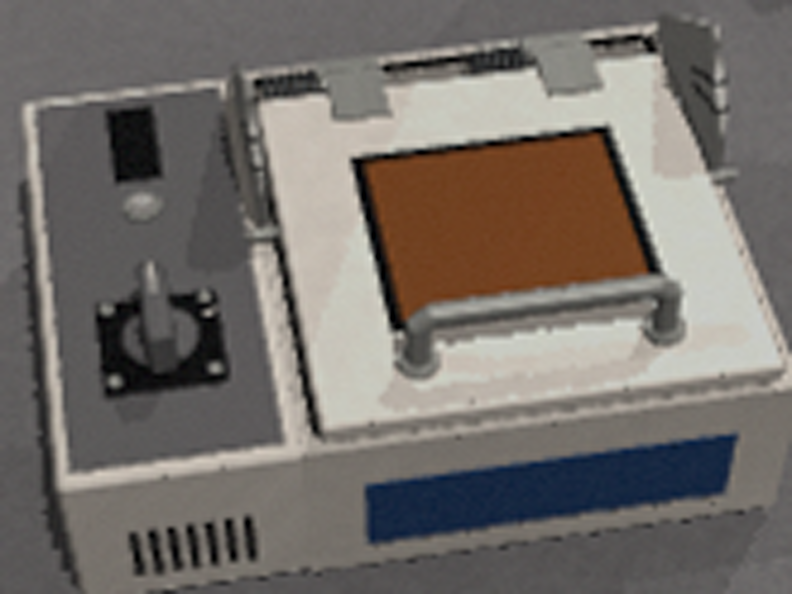

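View pics/d.png

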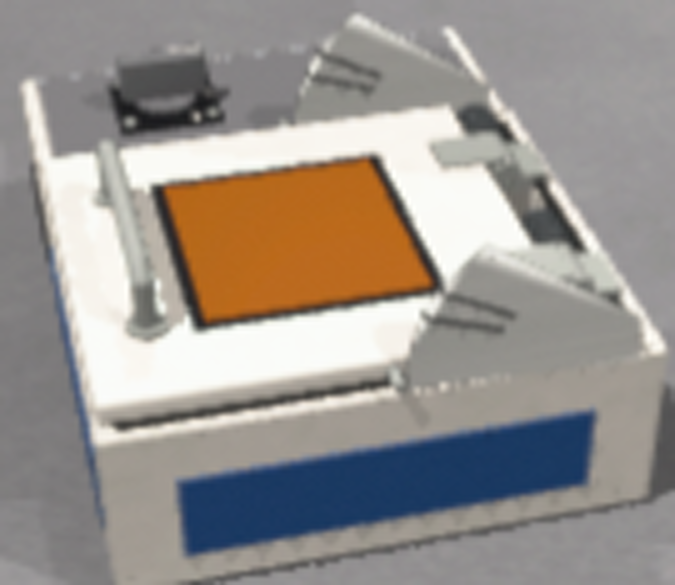

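Crops: in c (side), plate centre (163,343), bow bar (415,320)–(672,287), deck corners (25,103),(65,485); in d (scene), box top corners (25,82),(97,437),(662,350),(447,30), bar top centre (162,56), quadrant lines at the right plate. I'll fit the box pose to these.

```bash
cat > fit.py <<'E'
from h import *
from scipy.optimize import least_squares
C=lambda u,v:("side",170+u/4.8,150+v/4.4)
D=lambda u,v:("scene",175+u/5,150+v/4.5)
f=lambda a,b,c:(lambda h:(a,b,c))
obs=[(C(25,103),f(120,155,105)),(C(65,485),f(-120,155,105)),(C(790,392),f(-120,-155,105)),
(D(25,82),f(-120,155,105)),(D(97,437),f(-120,-155,105)),(D(662,350),f(120,-155,105)),(D(447,30),f(120,155,105)),
(C(163,343),lambda h:(h[1],h[2],111)),(D(162,56),lambda h:(h[1],h[2],141)),
(C(543,303),lambda h:(h[0]-185,-50,155)),(D(124,218),lambda h:(h[0]-185,-50,155)),
(C(418,365),lambda h:(h[0]-185,-4,121)),(C(665,330),lambda h:(h[0]-185,-96,121)),(D(148,325),lambda h:(h[0]-185,-96,121))]
def W(p,P):
    c,s=np.cos(p[2]),np.sin(p[2]); P=np.array(P)/1000
    return np.array([p[0]+c*P[0]-s*P[1],p[1]+s*P[0]+c*P[1],P[2]])
def res(p): return np.concatenate([proj(o[0],W(p,g(p[3:]*1000)))-o[1:] for o,g in obs])
if __name__=="__main__":
    q=least_squares(res,[.6,-.08,1.57,.1,0,.105],loss="soft_l1"); p=q.x
    print(p.round(4)); print(res(p).reshape(-1,2).round(1).tolist())
    h=p[3:]*1000
    for n,P in dict(switch=(h[1],h[2],133),bow=(h[0]-185,-50,155),hinge=(h[0],-50,114)).items(): print(n,W(p,P).round(4))
    np.save("p.npy",p)
E
python3 fit.py
```

```text
[ 0.5981 -0.0412  1.4684  0.0953 -0.0508  0.1051]
[[-0.3, -0.9], [-1.3, 0.9], [3.4, -1.2], [-1.5, -1.1], [-0.9, 1.7], [0.8, -0.0], [1.1, -1.3], [0.3, -0.9], [-1.0, -1.0], [1.2, -1.0], [-0.7, -3.5], [3.7, -1.3], [-2.6, 0.2], [-1.0, -1.3]]
switch [ 0.4884 -0.081   0.133 ]
bow [ 0.6387 -0.1355  0.155 ]
hinge [0.6576 0.0485 0.114 ]
```

The fit agrees with the networks (switch about (0.488, -0.081), box yaw 1.468). I'll move above the switch and then turn.

```bash
python3 -m creep '-1 -.174 -.157 0 0;-1 -.174 -.157 0 0;-1 -.174 -.157 0 0;-1 -.174 -.157 0 0;-1 -.174 -.157 0 0;-1 -.174 -.157 0 0;-1 -.174 -.157 0 0' && python3 -m creep '0 -.174 -.157 0 0;0 -.174 -.157 0 0;0 -.174 -.157 0 0;0 -.174 -.157 0 0;0 -.174 -.157 0 0;0 -.174 -.157 0 0;0 -.174 -.157 0 0' && python3 -m creep '0 0 0 0 -.0999;0 0 0 0 -.0999;0 0 0 0 -.0999;0 0 0 0 -.0999;0 0 0 0 -.0999;0 0 0 0 -.0999;0 0 0 0 -.0999;0 0 0 0 -.0999;0 0 0 0 -.0999;0 0 0 0 -.0999' && python3 -m creep '0 0 0 0 -.0999;0 0 0 0 -.0999;0 0 0 0 -.006;0 0 0 0 0;0 0 0 0 0'
python3 - <<'E'
from h import *
w=snap("wrist","e.png")
for q in ["switch_grip","bow_handle","cure_box"]: print(q,find("wrist",q))
print(r.sense()["eef_pos"],r.sense()["tool_rot"])
import importlib; p=np.load("p.npy"); import fit
h=p[3:]*1000
for n,P in dict(switchtop=(h[1],h[2],141),m=(h[1]+22,h[2],141),e=(h[1]-22,h[2],141),bow=(h[0]-185,-50,155),corner=(-120,155,105)).items(): print(n,proj("wrist",fit.W(p,P)).round())
E
```

```text
time_s: 1.45
eef_pos: [0.3318, 0.2053, 0.2316]
tool_rot: [3.141, 0.001, 2.803]
ft_force: [1.1, -0.0, 0.9]
finger_gap: 1.002
grasp_force: 0.0
time_s: 2.15
eef_pos: [0.4886, -0.0834, 0.2315]
tool_rot: [3.141, 0.001, 2.802]
ft_force: [0.6, 0.7, 0.1]
finger_gap: 0.501
grasp_force: 0.0
time_s: 3.15
eef_pos: [0.4879, -0.0814, 0.2314]
tool_rot: [-3.141, -0.0, -1.976]
ft_force: [0.2, 0.4, -0.2]
finger_gap: 0.502
grasp_force: 0.0
time_s: 3.65
eef_pos: [0.4879, -0.0814, 0.2313]
tool_rot: [-3.142, -0.0, -1.675]
ft_force: [0.5, -0.4, 0.4]
finger_gap: 0.499
grasp_force: 0.0
switch_grip [(0.88, [0.4843, -0.0789, 0.1407]), (0.4, [0.5554, -0.0823, 0.1185])]
bow_handle [(0.93, [0.6184, -0.09, 0.1163])]
cure_box [(0.97, [0.5569, -0.0822, 0.119])]
[ 0.48790568 -0.08140673  0.23133187] [-3.14154740e+00 -5.20378023e-06 -1.67400198e+00]
switchtop [253. 193.]
m [253. 222.]
e [253. 163.]
bow [ 12. 141.]
corner [318.  94.]
```

View pics/e.png

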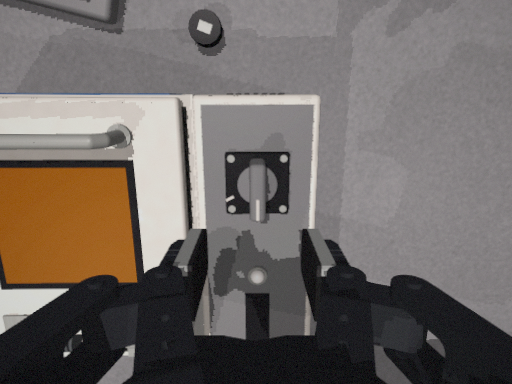

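The bar shows at (258,160)–(259,221), well aligned with the fingers and about 3.5 mm right of prediction. The bow is at row 141, as predicted. I'll correct, descend, grip and turn clockwise.

```bash
python3 -m creep '0 0 .0165 0 0;0 0 0 .189 0;0 0 0 .189 0;0 0 0 .1 0;0 0 0 .089 0;0 0 0 0 0;1 0 0 0 0;1 0 0 0 0;1 0 0 0 0;1 0 0 0 0' && python3 -m creep '1 0 0 0 0;1 0 0 0 0'
```

```text
time_s: 4.85
eef_pos: [0.4856, -0.0814, 0.1198]
tool_rot: [-3.139, -0.001, -1.673]
ft_force: [-0.6, 0.3, 4.3]
finger_gap: 0.129
grasp_force: 61.9
time_s: 5.05
eef_pos: [0.4856, -0.0814, 0.1198]
tool_rot: [-3.139, -0.001, -1.673]
ft_force: [-0.9, 0.5, 5.1]
finger_gap: 0.127
grasp_force: 62.1
```

```bash
python3 -m creep '1 0 0 0 .09;1 0 0 0 .09;1 0 0 0 .09;1 0 0 0 .09;1 0 0 0 .09;1 0 0 0 .09;1 0 0 0 .09;1 0 0 0 .085;1 0 0 0 0;1 0 0 0 0' && python3 -m creep '0 0 0 0 0;0 0 0 0 0;0 0 0 0 0;0 0 0 -.2 0;0 0 0 -.2 0;0 0 0 -.16 0;0 0 0 0 0;0 0 0 0 0'
python3 - <<'E'
from h import *
snap("wrist","f.png"); print(find("wrist","switch_grip"),find("wrist","bow_handle"))
s=r.sense();print(s["eef_pos"],s["tool_rot"])
E
```

```text
time_s: 6.05
eef_pos: [0.4842, -0.0804, 0.1197]
tool_rot: [3.141, 0.0, -2.744]
ft_force: [-4.2, 2.9, 8.1]
finger_gap: 0.128
grasp_force: 62.9
time_s: 6.85
eef_pos: [0.4854, -0.0814, 0.2307]
tool_rot: [-3.14, 0.002, -2.746]
ft_force: [0.1, -0.2, 0.0]
finger_gap: 0.502
grasp_force: 0.0
[(0.66, [0.4977, -0.0608, 0.1019]), (0.62, [0.4844, -0.0798, 0.1396])] [(0.87, [0.5741, -0.0669, 0.1168])]
[ 0.48381507 -0.08085732  0.2280162 ] [ 3.13954927e+00 -2.50763092e-03 -2.74580869e+00]
```

View pics/f.png

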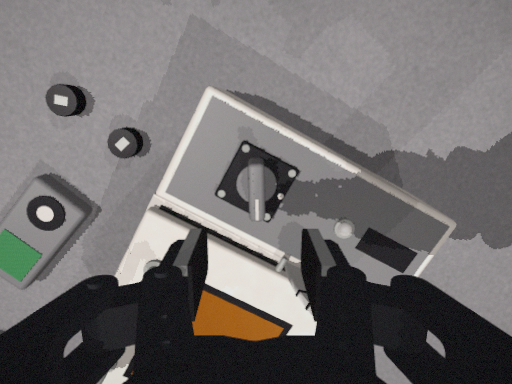

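The bar now stands 60° from its off position relative to the plate (centre (257,190)), so the switch is on. Next I'll go above the bow.

```bash
python3 -m creep '0 0 0 0 .083;0 0 0 0 .083;0 0 0 0 .083;0 0 0 0 .083;0 -.1935 -.048 0 0;0 -.1935 -.048 0 0;0 -.1935 -.048 0 0;0 -.1935 -.048 0 0;0 0 0 0 0;0 0 0 0 0'
python3 - <<'E'
from h import *
import fit
snap("wrist","g.png"); print(find("wrist","bow_handle"))
s=r.sense();print(s["eef_pos"],s["tool_rot"])
p=np.load("p.npy");h=p[3:]*1000
for y in(-4,-50,-96):print(proj("wrist",fit.W(p,(h[0]-185,y,155))).round(),proj("wrist",fit.W(p,(h[0]-175,y,155))).round())
E
```

```text
time_s: 8.0
eef_pos: [0.634, -0.135, 0.2258]
tool_rot: [3.14, -0.007, 3.039]
ft_force: [-0.2, 1.0, 0.6]
finger_gap: 0.501
grasp_force: 0.0
[(0.79, [0.6207, -0.0597, 0.1235])]
[ 0.63363003 -0.13458035  0.22942809] [ 3.14114634e+00 -1.85218521e-03  3.03957090e+00]
[254. 138.] [269. 138.]
[254. 206.] [268. 206.]
[254. 268.] [268. 268.]
```

View pics/g.png

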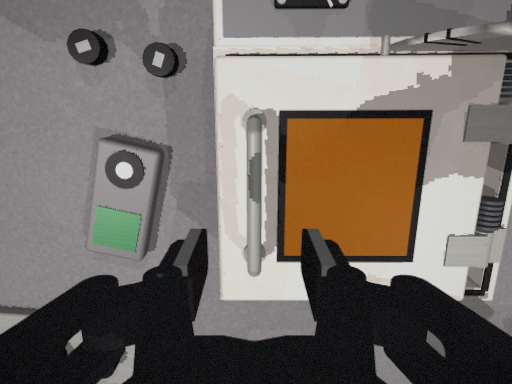

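The bar runs at column 254, rows 118–272, exactly as predicted and centred between the fingers. I'll descend and grip.

```bash
python3 -m creep '0 0 0 .2 0;0 0 0 .15 0;0 0 0 .11 0;0 0 0 0 0;1 0 0 0 0;1 0 0 0 0;1 0 0 0 0;1 0 0 0 0;1 0 0 0 0;1 0 0 0 0'; python3 -c "
import numpy as np
f=np.arctan2(41,185);R=np.hypot(41,185)
for t in np.arange(0,.49,.06):print(t.round(2),(R*(np.cos(f)-np.cos(f+t))/200).round(4),(R*(np.sin(f+t)-np.sin(f))/200).round(4))"
```

```text
time_s: 9.1
eef_pos: [0.6357, -0.1353, 0.141]
tool_rot: [-3.141, 0.004, 3.04]
ft_force: [-2.1, 1.3, 6.7]
finger_gap: 0.092
grasp_force: 58.9
0.0 0.0 0.0
0.06 0.014 0.0551
0.12 0.0312 0.1093
0.18 0.0516 0.1623
0.24 0.0752 0.214
0.3 0.1019 0.2642
0.36 0.1315 0.3127
0.42 0.164 0.3594
0.48 0.1992 0.404
```

```bash
python3 -m creep '1 0 .007 -.0275 0;1 0 .007 -.0276 0;1 0 .0086 -.0271 0;1 0 .0086 -.0271 0;1 0 .0102 -.0265 0;1 0 .0102 -.0265 0;1 0 .0118 -.0258 0;1 0 .0118 -.0259 0;1 0 .0133 -.0251 0;1 0 .0134 -.0251 0' && python3 -m creep '1 0 .0148 -.0242 0;1 0 .0148 -.0243 0;1 0 .0162 -.0233 0;1 0 .0163 -.0234 0;1 0 0 0 0;1 0 0 0 0;1 0 0 0 0'
python3 - <<'E'
from h import *
s=r.sense();print(s["eef_pos"],s["tool_rot"],s["wrist_torque"])
a=snap("scene"); b=snap("side")
A=cv2.resize(a[145:250,195:315],(480,420),interpolation=cv2.INTER_CUBIC);B=cv2.resize(b[130:235,210:290+50],None,fx=2.4,fy=4,interpolation=cv2.INTER_CUBIC)
cv2.imwrite("pics/i.png",cv2.cvtColor(np.hstack([A,B]),cv2.COLOR_RGB2BGR))
E
```

```text
time_s: 10.1
eef_pos: [0.6373, -0.1185, 0.189]
tool_rot: [-3.135, -0.0, 3.037]
ft_force: [3.7, -8.0, -7.8]
finger_gap: 0.09
grasp_force: 58.3
time_s: 10.8
eef_pos: [0.6385, -0.1073, 0.2084]
tool_rot: [-3.133, -0.0, 3.037]
ft_force: [2.4, -9.4, -5.8]
finger_gap: 0.088
grasp_force: 58.5
[ 0.63846368 -0.10728219  0.20839324] [-3.13257514e+00 -1.15816754e-05  3.03678560e+00] [-2.1854168  -0.55758802  0.06491601]
```

View pics/i.png

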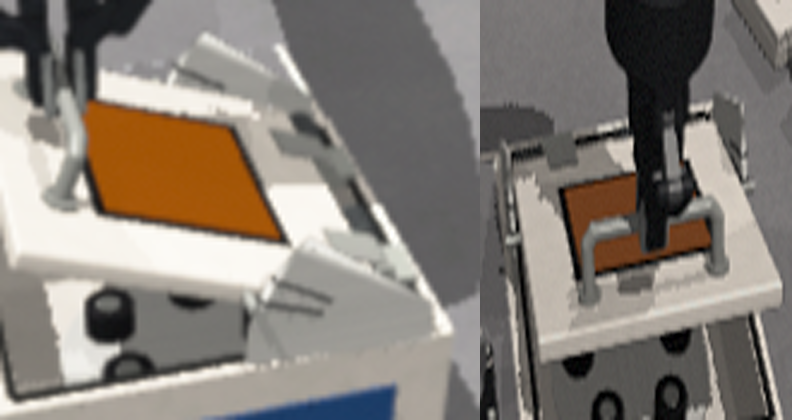

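The lid is up with the bar in the grip; the pin at about crop (265,290) is near the lower line. The TCP displacement gives about 0.39 rad, so I'll raise it by 0.09 more.

```bash
python3 -m creep '1 0 .012 -.017 0;1 0 .013 -.017 0;1 0 .013 -.017 0;1 0 .014 -.017 0;1 0 0 0 0;1 0 0 0 0;1 0 0 0 0;1 0 0 0 0'
python3 - <<'E'
from h import *
import fit
s=r.sense();print(s["eef_pos"],s["tool_rot"])
a=snap("scene"); b=snap("side")
A=cv2.resize(a[190:235,245:300],(550,450),interpolation=cv2.INTER_CUBIC);B=cv2.resize(b[140:200,300:325],None,fx=8,fy=7.5,interpolation=cv2.INTER_CUBIC)
cv2.imwrite("pics/j.png",cv2.cvtColor(np.hstack([A,B]),cv2.COLOR_RGB2BGR))
p=np.load("p.npy");hx=p[3]*1000
for t in(0,.4,.48,.56):
  for R in (60,92):
    P=fit.W(p,(hx-R*np.cos(t),-155,114+R*np.sin(t))); print(t,R,((proj("scene",P)-[245,190])*10).round(),(proj("side",P)-[300,140])*[8,7.5]+[550,0])
E
```

```text
time_s: 11.7
eef_pos: [0.6395, -0.0974, 0.2222]
tool_rot: [-3.132, 0.0, 3.036]
ft_force: [3.5, -10.8, -5.2]
finger_gap: 0.089
grasp_force: 58.6
[ 0.63949238 -0.0973509   0.22221251] [-3.13179926e+00  1.11469717e-04  3.03645638e+00]
0 60 [247. 417.] [690.45193702 291.42917323]
0 92 [ 94. 444.] [722.11932941 371.19826668]
0.4 60 [273. 325.] [694.55722942 224.62202322]
0.4 92 [131. 302.] [729.30888248 267.51098238]
0.48 60 [284. 307.] [694.18696082 209.16678778]
0.48 92 [147. 274.] [728.82605715 243.20281369]
0.56 60 [296. 289.] [693.41297199 193.26023261]
0.56 92 [166. 245.] [727.68445549 218.1113895 ]
```

View pics/j.png

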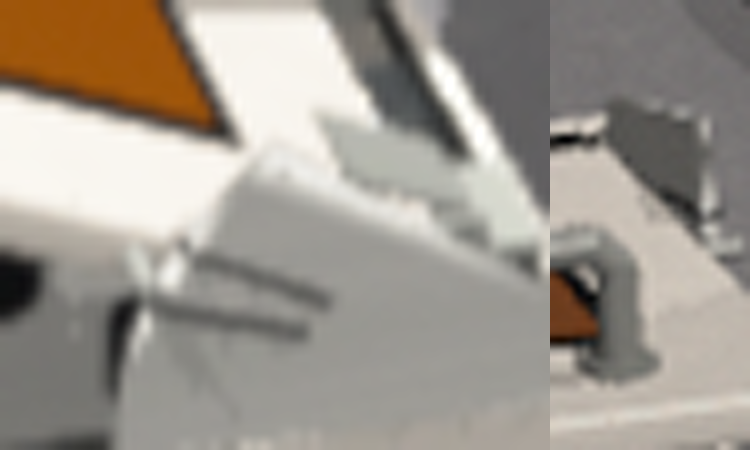

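The pin blob at about (140,268) lies midway between the extended lines (about 241 and 297 at that column). The side view has it at row 243, where 243 was predicted for 0.48, and the TCP height gives about 0.48 too. I'll check that it holds still.

```bash
python3 -m creep '1 0 0 0 0;1 0 0 0 0;1 0 0 0 0;1 0 0 0 0;1 0 0 0 0;1 0 0 0 0;1 0 0 0 0;1 0 0 0 0;1 0 0 0 0;1 0 0 0 0'
```

```text
time_s: 12.8
eef_pos: [0.6395, -0.0974, 0.2222]
tool_rot: [-3.132, 0.0, 3.036]
ft_force: [3.0, -9.8, -5.0]
finger_gap: 0.087
grasp_force: 58.6
```

```bash
python3 -c "
from workcell import order
print(order.finish_job())"
```

```text
the job is handed in; nothing more can be done
None
```

The lamp switch is on, and I'm holding the lid still at about 0.48 rad, with the pins midway between the two lines. The job was handed in at about 13 s, and I did not touch the meter or the mounts.

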